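# Draw out the landing board to its line and hold it

## Task

The landing board on the bench-top shelf is about to be screwed down: first clear the two reagent jars off it and stand them upright on the shelf, carrying on the row of jars already there on the side towards the board, in line and side by side with at most a finger's width between neighbours. Then slide the empty board straight out over the shelf's front edge, towards the robot, until the line scribed across it lies squarely over that edge, and finish while still gripping it, holding it flat on the shelf so that it cannot tip: do not let go. Leave everything else where it stands, the first two jars of the row included.

Things in the scene. Friction and masses are not known exactly. Their poses are not given: they have to be found in the camera images.
- riser: fixed bench-top shelf: dark top 250 mm deep (x) by 600 mm wide (y) on white steel legs, upper face 140 mm above its origin; its origin is the centre of its underside on the bench; x points to its back (away from the robot), y to the robot's left, so the front edge is the one nearest the robot; 35 mm high white rails along its back and left (+y) ends, none at the front or right
- shelf_edge (a point): point on the upper face of the shelf, in the middle of its front edge; axes as riser (the edge runs along y, the shelf lies at x > 0)
- board: loose grey board lying on the right part of the shelf, 240 mm (x) by 140 mm (y) by 12 mm thick, about 0.65 kg; its origin is the centre of its underside; x points to its back end; two screw holes near the back end, an upright stop rail at the front end (-x, nearest the robot). At the start it juts out 15 to 35 mm over the front edge, may lie a few degrees askew, and rests without tipping
- board_line (a point): middle of the dark line, 3 mm wide, scribed across the board's top face, 35 mm behind the board's centre, 12 mm above its underside; axes as board. With the line on the edge the board juts out 155 mm and 85 mm lies on the shelf; its weight is then beyond the edge and it tips off unless held
- board_rail (a point): middle of the top of the board's aluminium stop rail, 10 mm thick (x), 140 mm wide (y), standing 30 mm above the board's top (42 mm above its underside), 115 mm in front of the board's centre; it can be pinched from above; axes as board
- loose_jar_1: white plastic screw-cap reagent jar, 48 mm across, 95 mm tall (straight wall up to 68 mm, cap 41 mm across above 76 mm), about 0.16 kg; z up, its origin is the centre of its underside; stands on the board, left half
- loose_jar_2: white plastic screw-cap reagent jar, 48 mm across, 95 mm tall (straight wall up to 68 mm, cap 41 mm across above 76 mm), about 0.16 kg; z up, its origin is the centre of its underside; stands on the board, right half
- row_jar_1: white plastic screw-cap reagent jar, 48 mm across, 95 mm tall (straight wall up to 68 mm, cap 41 mm across above 76 mm), about 0.16 kg; z up, its origin is the centre of its underside. First jar of the row, nearest the shelf's left end; the row runs along the shelf's front edge (its y)
- row_jar_2: white plastic screw-cap reagent jar, 48 mm across, 95 mm tall (straight wall up to 68 mm, cap 41 mm across above 76 mm), about 0.16 kg; z up, its origin is the centre of its underside. Second jar of the row, 54 mm from the first; the row goes on from here towards the board (-y of the shelf); at the start its x and y are those of the shelf
- tube_rack: leave alone: black rack with capped tubes at the back of the shelf behind the row, 50 x 160 mm, 82 mm tall; its origin is the centre of its underside
- tip_box: leave alone: grey box with clear lid at the back of the shelf near its middle, 87 x 57 mm, 61 mm tall; its origin is the centre of its underside
- wash_bottle: leave alone: white wash bottle on the bench left of the shelf, 64 mm across, 180 mm tall with its spout; its origin is the centre of its underside
- keyboard: leave alone: black keyboard on the bench in front of the shelf, 135 x 430 mm, 22 mm tall; its origin is the centre of its underside
- mouse: leave alone: black mouse on the bench, 100 x 58 mm, 31 mm tall; its origin is the centre of its underside
- kit_box: leave alone: flat carton on the bench to the right, 75 x 130 mm, 42 mm tall; its origin is the centre of its underside
- sample_cup: leave alone: small white cup on the right end of the shelf, 44 mm across, 32 mm tall; its origin is the centre of its underside

How it is judged (in metres and radians):
On the way, in this order (a step that is already met when the one before it is completed fails the run):
1. both loose jars stand on the shelf, released, continuing the row side by side (x of loose_jar_1 in the frame of row_jar_2 between -0.012 and 0.012 m and z of loose_jar_1 in the frame of shelf_edge between -0.003 and 0.004 m and angle between each of loose_jar_1, loose_jar_2's own z axis and vertical below 0.06 rad and linear speed of each of loose_jar_1, loose_jar_2 below 0.02 m/s and contact force between the fingers and loose_jar_1 below 0.05 N and x of loose_jar_2 in the frame of row_jar_2 between -0.012 and 0.012 m and z of loose_jar_2 in the frame of shelf_edge between -0.003 and 0.004 m and contact force between the fingers and loose_jar_2 below 0.05 N and ((y of loose_jar_1 in the frame of row_jar_2 between -0.073 and -0.046 m and horizontal distance between loose_jar_1 and loose_jar_2 between 0.046 and 0.073 m and y of loose_jar_2 in the frame of row_jar_2 below -0.09 m) or (y of loose_jar_2 in the frame of row_jar_2 between -0.073 and -0.046 m and horizontal distance between loose_jar_2 and loose_jar_1 between 0.046 and 0.073 m and y of loose_jar_1 in the frame of row_jar_2 below -0.09 m))), for 0.2 s.
2. the board is drawn out with its line on the shelf's front edge and is held flat by the fingers (x of board_line in the frame of shelf_edge between -0.006 and 0.006 m and z of board_line in the frame of shelf_edge between 0.008 and 0.017 m and angle between the x axis of board and the x axis of riser, either way round below 0.05 rad and angle between board's own z axis and vertical below 0.035 rad and contact force between the fingers and board above 1 N and contact force between board and riser above 0.2 N and linear speed of board below 0.01 m/s), for 0.3 s.
At the end, for the whole second after the job is handed in: Both jars stand released as third and fourth of the row (in line within 12 mm, gaps up to 25 mm), its first two within 12 mm of their places; the board lies flat (under 0.035 rad), at rest, its line within 6 mm of the shelf's edge and 0.05 rad square, fingers gripping it with over 1 N (all of step 1 and all of step 2 and distance of each of row_jar_1, row_jar_2 from where it was at the start of the episode below 0.012 m and angle between each of row_jar_1, row_jar_2's own z axis and vertical below 0.06 rad); the arm keeps its last pose, push and grip.
It fails at once if the board tips (angle between board's own z axis and vertical above 0.09 rad).
It fails at once if the board is lifted off the shelf instead of slid (z of board_line in the frame of shelf_edge above 0.03 m).
It fails at once if a jar falls over (angle between any of loose_jar_1, loose_jar_2, row_jar_1, row_jar_2's own z axis and vertical above 0.5 rad).
It fails at once if something that should be left alone is displaced or knocked over (distance of any of tube_rack, tip_box, wash_bottle, keyboard, mouse, kit_box, sample_cup, row_jar_1, row_jar_2 from where it was at the start of the episode above 0.03 m or angle between any of tube_rack, tip_box, wash_bottle, keyboard, mouse, kit_box, sample_cup's own z axis and vertical above 0.4 rad).
It also fails if it takes over 64 s, if anything falls off the work surface, if the arm or the gripper's body presses on something with over 40 N, if the wrist force passes 120 N, or if a joint passes its speed limit or range.

## Robot

A 6-joint arm with a two-finger parallel gripper is mounted at the origin on the work surface. World frame = base frame: x ahead of the robot, y to its left, z up, the work surface at z = 0. Lengths are in m, angles in degrees, forces in N, time in s.
With the tool pointing down it reaches from about 0.35 to 0.875 m from the base axis. Payload 4.2 kg.
Tool frame: the origin (TCP) lies midway between the tips of the shut fingers; the grasp point (between the pads) lies 19 mm behind it; z points along the fingers, y is the line along which they close (so a half turn about z gives the same grasp; the last joint's range is limited). The gripper opens to 87 mm and grips with 3 to 60 N. Pads are 19 mm wide; open, the fingers measure 117 mm over their backs; the gripper's body (75 mm by 190 mm) begins 51 mm behind the grasp point.
Start: joints at [84.431, 22.042, 0.453, 0, -68.411, -14.817], TCP at [0.218, 0.586, 0.223] pointing down, gripper open.
Joint ranges: [-179.83, 179.83], [-69.29, 118.12], [-61.27, 80.66], [-181.25, 117.63], [-171.15, -9.14], [-177.46, 177.46]. Speed limits (degrees/s): [159.86, 159.86, 180, 180, 180, 180].

## Interface

Orientations are given as [roll, pitch, yaw] about the fixed x, y, z axes, in that order (R = Rz(yaw) Ry(pitch) Rx(roll)).
In Python, from workcell import env gives the robot as it stands. The module is installed in compiled form; this text tells all that it offers. Calls block until the motion is done:
- env.goto(position, orientation): joint-space move of the TCP to a pose.
- env.move_straight(position, rotation=None, rate=0.15, force_limit=None): straight line of the TCP; rotation=None keeps the orientation; rate is the mean speed in m/s. With force_limit (N) it stops when the force on the tool has changed by that much, and returns True; else False.
- env.set_joints(angles): joint-space move.
- env.gripper_to(opening, grasp_force=None): opening from 0.0 (shut) to 1.0 (fully open); grasp_force is the grip in N (None keeps the last); returns when the fingers have stopped.
- env.dwell(seconds).
- env.inverse_kinematics(position, orientation): joint angles nearest the present ones, or None.
- env.read_state(): the state.
- env.grab_frame(name): name is "scene" or "top" or "wrist"; returns a dict with "image" (384x512x3 uint8, blue, green, red), "fx", "fy", "cx", "cy" (pixels), "D" ([k1, k2, p1, p2, k3] as OpenCV has them; the pictures are not rectified), "position" and "orientation" of the camera in the world. Camera axes: x right, y up, looking along -z (the intrinsics and any distortion apply to the point x, -y, -z); pixel columns grow to the right and rows downward; lengths in m; the calibration is good to about 2 mm. A picture is of the moment at which its call begins. There is no depth.
A pose or a line that the arm cannot do raises env.Unreachable and nothing moves.
- env.close_job(): hands the job in; it is judged then, once.
Trained networks look in a picture, given as the dict that the camera call returned (one of the last four; its "shot" number tells which), for a name from the list of things; names that differ only in an ending like _2 or _b are one class to them, and where a whole thing is asked for, a point or a joint stands for the part that bears it (a point fixed in the world has none). Each returns a list of dicts, best first, with "score" (0 to 1); they miss things now and then, are a little off and sometimes report something else, mostly with a low value. They report only what shows in the picture. A call takes as long as a camera call.
- env.search_frame(picture, thing): "xyz" ([x, y, z] in m, in world coordinates, good to about 4 mm: the middle of the surface that is visible of it).
- env.trace(picture, thing): "mask" (384x512 bool, what is visible of it).
The state is a dict: "clock": time; "joint_positions": joint angles; "qvel": joint speeds; "joint_torque": joint torques, N m; "position": TCP position; "tool_rot": TCP orientation; "force": force on the tool from outside, world axes, zero at the start; "wrist_torque": the same for the moment, N m; "opening": opening from 0.0 (shut) to 1.0 (fully open); "finger_force": force on a finger pad.
Only numpy, scipy, OpenCV 4.12 (cv2) and the standard library are available. Lean on these libraries where they do the work, as an engineer would, in place of code of your own. Each camera call takes 0.05 s, during which the arm holds its last target. There are 200 camera calls.

## Working session

There is one attempt and no reset: what is moved stays moved. The work goes in short steps, each a Python script; the robot and the scene stay as the last script left them, time stands still between calls to the robot, and variables do not carry over. Pictures are saved under pics/ and viewed, at most 10 in all, crops included, and the job is handed in when it is done.

```bash
mkdir -p pics; python3 - <<'E'
from workcell import env
import cv2,numpy as np
s=env.read_state(); print(s['clock'],s['position'],s['tool_rot'],s['opening'])
ims=[]
for n in ("scene","top"):
    f=env.grab_frame(n); ims.append(f['image'])
    print(n,f['position'],f['orientation'],f['fx'],f['D'])
    for t in ("shelf_edge","riser","board","board_line","board_rail","loose_jar_1","tip_box","tube_rack","sample_cup"):
        try:
            r=env.search_frame(f,t); print(t,[(np.round(x['xyz'],4).tolist(),round(x['score'],2)) for x in r])
        except Exception as e: print(t,e)
cv2.imwrite("pics/a.png",cv2.resize(np.vstack(ims),(600,900))[:, :][:900] if 0 else ims[0])
cv2.imwrite("pics/b.png",ims[1])
print(env.read_state()['clock'])
E
```

```text
0.0 [0.21747769 0.58530656 0.22145573] [ 1.79875846e+02 -2.75605384e-03 -2.03968341e+01] 0.9991306629300458
scene [1.5730177  0.03868176 0.79150663] [55.75559001  0.65206513 90.30356898] 400.2230832603618 [-0.05509734  0.          0.          0.          0.        ]
shelf_edge [([0.8315, 0.0774, 0.1371], 0.66), ([0.6846, 0.273, 0.2059], 0.17)]
riser [([0.8319, 0.0782, 0.134], 0.95)]
board [([0.7316, -0.0559, 0.1509], 0.78)]
board_line [([0.73, -0.0578, 0.1507], 0.61)]
board_rail [([0.7353, -0.0586, 0.1522], 0.82), ([0.8172, 0.0645, 0.2033], 0.52), ([0.8341, 0.0784, 0.1364], 0.23)]
loose_jar_1 [([0.6554, -0.0939, 0.2056], 0.95), ([0.6624, -0.0192, 0.2053], 0.57)]
tip_box [([0.818, 0.0643, 0.2028], 0.86)]
tube_rack [([0.801, 0.2329, 0.1945], 0.56)]
sample_cup [([0.7298, -0.1928, 0.1608], 0.5)]
top [0.40417774 0.00427516 1.84423502] [  5.95708498   0.48382688 -88.46139371] 458.1230437102463 [0.0461397 0.        0.        0.        0.       ]
shelf_edge [([0.7318, 0.1107, 0.1363], 0.77)]
riser [([0.7282, 0.1126, 0.1436], 0.92), ([0.4573, -0.4778, 0.0421], 0.45), ([0.7079, -0.0576, 0.1473], 0.17)]
board [([0.7011, -0.0573, 0.1508], 0.66)]
board_line [([0.7076, -0.0612, 0.1458], 0.69), ([0.7335, 0.109, 0.1391], 0.53)]
board_rail [([0.7001, -0.0521, 0.1542], 0.56)]
loose_jar_1 [([0.7328, 0.1072, 0.1405], 0.58), ([0.6407, -0.0187, 0.2481], 0.46)]
tip_box [([0.7824, 0.0673, 0.2029], 0.77)]
tube_rack [([0.7829, 0.2288, 0.194], 0.93)]
sample_cup [([0.726, -0.1931, 0.1498], 0.59)]
1.0
```

View pics/a.png

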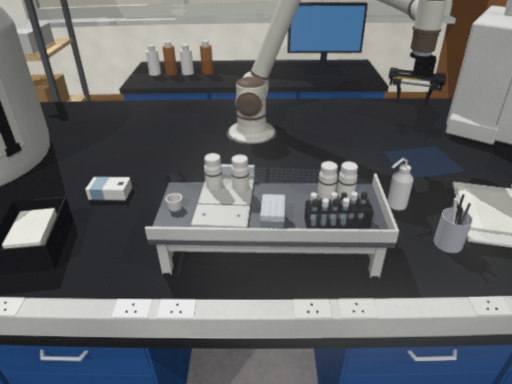

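View pics/b.png

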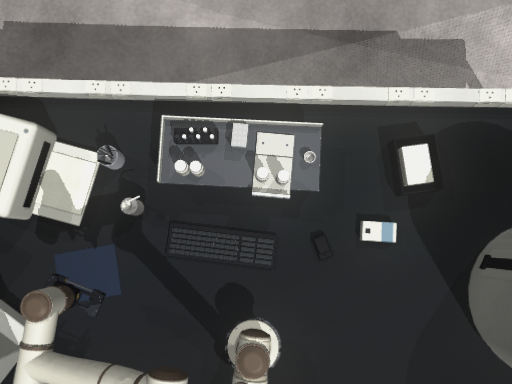

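The scene view (from behind the shelf) shows the two loose jars at about (213,170) and (240,172), the row jars at (328,178) and (348,178), and the board at (222,213). The top view shows the board with loose jar caps at (262,174) and (284,176), row caps at (181,167) and (196,168), and the front edge running from (158,183) to (320,191). Next I'll take closer views with the wrist camera.

```bash
cat > h.py <<'E'
from workcell import env
import cv2,numpy as np
from scipy.spatial.transform import Rotation as R
DOWN=[180,0,90]
def pix2w(f,uv,z):
    K=np.array([[f['fx'],0,f['cx']],[0,f['fy'],f['cy']],[0,0,1.]])
    p=cv2.undistortPoints(np.array(uv,float).reshape(-1,1,2),K,np.array(f['D'],float)).reshape(-1,2)
    d=np.c_[p[:,0],-p[:,1],-np.ones(len(p))]@R.from_euler('xyz',f['orientation'],degrees=True).as_matrix().T
    o=np.array(f['position']); return o+d*((z-o[2])/d[:,2])[:,None]
E
python3 - <<'E'
from h import *
p=env.read_state()['position']
env.move_straight([p[0],p[1],0.4],rate=0.4)
for i,(y,x) in enumerate([(0.15,0.56),(-0.06,0.56)]):
    env.goto([x,y,0.45],DOWN)
    f=env.grab_frame("wrist"); cv2.imwrite(f"pics/w{i}.png",f['image']); np.save(f"f{i}.npy",f,allow_pickle=True)
    print(f['position'],f['orientation'],f['fx'],f['D'],env.read_state()['joint_positions'])
    for t in ("loose_jar_1","board","board_rail"):
        for r in env.search_frame(f,t): print(t,np.round(r['xyz'],4),r['score'])
print(env.read_state()['clock'])
E
```

```text
[0.55999992 0.2341244  0.6117028 ] [-1.75237644e+01 -2.76632739e-03 -4.61690115e-03] 338.65566083598713 [-0.03006085  0.          0.          0.          0.        ] [ 3.10373941e+01  1.41816755e+01  2.07060929e+01 -5.66619897e-03
 -9.65512157e+01  1.48993546e+02]
loose_jar_1 [ 0.6321 -0.0759  0.2302] 0.83
loose_jar_1 [0.6417 0.0045 0.2076] 0.82
board [ 0.657  -0.0125  0.1534] 0.88
board_rail [ 0.6614 -0.0145  0.1538] 0.86
[0.56011883 0.02427405 0.61200551] [-1.74824016e+01 -4.03023253e-02 -6.79912681e-03] 338.65566083598713 [-0.03006085  0.          0.          0.          0.        ] [ 1.04729521e+01  1.23382266e+01  1.83126014e+01 -2.37181252e-02
 -9.59734353e+01  1.69607321e+02]
loose_jar_1 [ 0.6427 -0.0127  0.2497] 0.87
loose_jar_1 [ 0.6301 -0.0844  0.2438] 0.59
board [ 0.7076 -0.0543  0.1548] 0.71
board_rail [ 0.7112 -0.056   0.1542] 0.76
5.2667
```

View pics/w0.png

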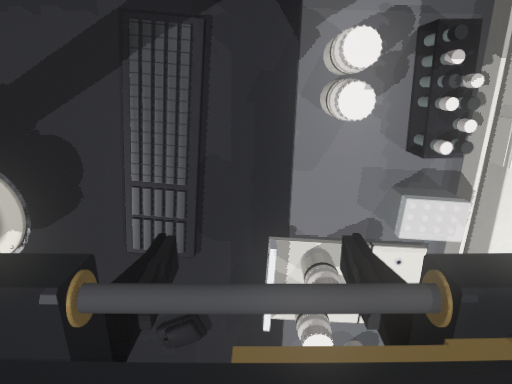

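View pics/w1.png

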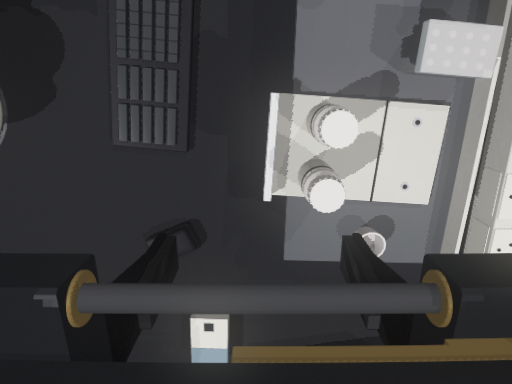

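The first wrist picture shows the row caps at about (361,48) and (355,101), with the shelf's front edge from (303,0) to (291,230). The second shows the loose caps at (340,127) and (327,194), the scribed line from (384,101) to (375,201), the rail top from (274,95) to (267,199), and the front edge from (296,0) to (284,262). I'll refine these and project them.

```bash
python3 - <<'E'
from h import *
f0,f1=[np.load(f"f{i}.npy",allow_pickle=True).item() for i in (0,1)]
def caps(f,seeds):
    g=cv2.cvtColor(f['image'],cv2.COLOR_BGR2GRAY)
    for s in seeds:
        x,y=s; w=g[y-28:y+28,x-32:x+32]
        c=cv2.HoughCircles(cv2.resize(w,None,fx=4,fy=4,interpolation=cv2.INTER_CUBIC),cv2.HOUGH_GRADIENT,1.5,40,param1=150,param2=20,minRadius=60,maxRadius=100)
        if c is None: print('none');continue
        for q in c[0][:2]:
            uv=[x-32+q[0]/4-.4,y-28+q[1]/4-.4]; print(np.round(uv,1),q[2]/4,np.round(pix2w(f,[uv],0.235)[0],4))
caps(f0,[(361,48),(355,101)]); caps(f1,[(340,127),(327,194)])
def edge(f,y0,y1,xa,xb,z,sign,skip=()):  # fit subpixel edge: strongest gradient per row within band about line xa->xb
    g=cv2.GaussianBlur(cv2.cvtColor(f['image'],cv2.COLOR_BGR2GRAY),(0,0),1).astype(float); P=[]
    for y in range(y0,y1):
        xc=xa+(xb-xa)*(y-y0)/(y1-y0); xs=np.arange(int(xc)-6,int(xc)+7)
        v=g[y,xs] if sign==0 else sign*(g[y,xs+1]-g[y,xs-1])
        if sign==0: v=v.max()-v
        i=v.argmax(); 
        if 0<i<len(xs)-1:
            d=v[i-1]-2*v[i]+v[i+1]; P.append([xs[i]+(.5*(v[i-1]-v[i+1])/d if d else 0),y])
    P=np.array(P); W=pix2w(f,P,z); k=np.polyfit(W[:,1],W[:,0],1)
    for _ in range(4):
        r=np.abs(np.polyval(k,W[:,1])-W[:,0]); m=r<max(.0015,np.median(r)); k=np.polyfit(W[m,1],W[m,0],1)
    print('edge',z,'x=',k[1],'+',k[0],'*y',m.sum(),len(m),'y',W[0,1],W[-1,1],'x',np.polyval(k,W[[0,-1],1]))
edge(f0,5,225,303,291,.14,1)
edge(f1,5,88,296,292,.14,1); edge(f1,205,260,287,284,.14,1)
edge(f1,104,198,384,376,.152,0)
edge(f1,100,195,276,270,.182,-1); edge(f1,100,195,270,265,.182,1)
b=np.vstack([cv2.resize(f0['image'][0:240,250:512],(655,600))]);
for uv in [(385,101),(446,104),(434,205),(376,202),(275,94),(266,199)]: print(uv,pix2w(f1,[uv],.152 if uv[0]>300 else .182)[0])
cv2.imwrite("pics/c.png",cv2.resize(f1['image'][80:230,250:450],(800,600),interpolation=cv2.INTER_CUBIC))
E
```

```text
[351.3  52. ] 21.225 [0.6559 0.2701 0.235 ]
[362.5  43.4] 18.525 [0.6669 0.2785 0.235 ]
[347.2 100.2] 20.5875 [0.6551 0.2217 0.235 ]
[357.3 100.2] 20.2125 [0.6661 0.2217 0.235 ]
[332.2 125.4] 22.3125 [ 0.641  -0.0148  0.235 ]
[343.  132.2] 23.1 [ 0.6536 -0.0222  0.235 ]
[326.7 194.7] 17.7 [ 0.6397 -0.0947  0.235 ]
[321. 186.] 20.8125 [ 0.6325 -0.0842  0.235 ]
edge 0.14 x= 0.6038710630803317 + 0.029590669370282038 *y 220 220 y 0.33401879442085636 0.038725742334260266 x [0.6137549  0.60501698]
edge 0.14 x= 0.604552867494688 + 0.024658891550646923 *y 83 83 y 0.124567421697047 0.025814630020978144 x [0.60762456 0.60518943]
edge 0.14 x= 0.6036449765817408 + 0.023554183738652514 *y 55 55 y -0.14061875043221583 -0.2296322906733638 x [0.60033282 0.59823618]
edge 0.152 x= 0.7292083498799147 + 0.06530091790577022 *y 94 94 y 0.004778538739643998 -0.12438686516549059 x [0.72952039 0.72108577]
edge 0.182 x= 0.5834576453439904 + 0.06607854416178623 *y 95 95 y 0.01037310538405716 -0.11043877622214267 x [0.58414309 0.57616001]
edge 0.182 x= 0.5731509969976472 + 0.06603239870057837 *y 95 95 y 0.010367352370592673 -0.11043531620417966 x [0.57383558 0.56585869]
(385, 101) [0.7267938  0.00860672 0.152     ]
(446, 104) [0.80905232 0.00536204 0.152     ]
(434, 205) [ 0.81455044 -0.13663357  0.152     ]
(376, 202) [ 0.72912421 -0.13195559  0.152     ]
(275, 94) [0.58016211 0.01746107 0.182     ]
(266, 199) [ 0.56999626 -0.11744119  0.182     ]
```

View pics/c.png

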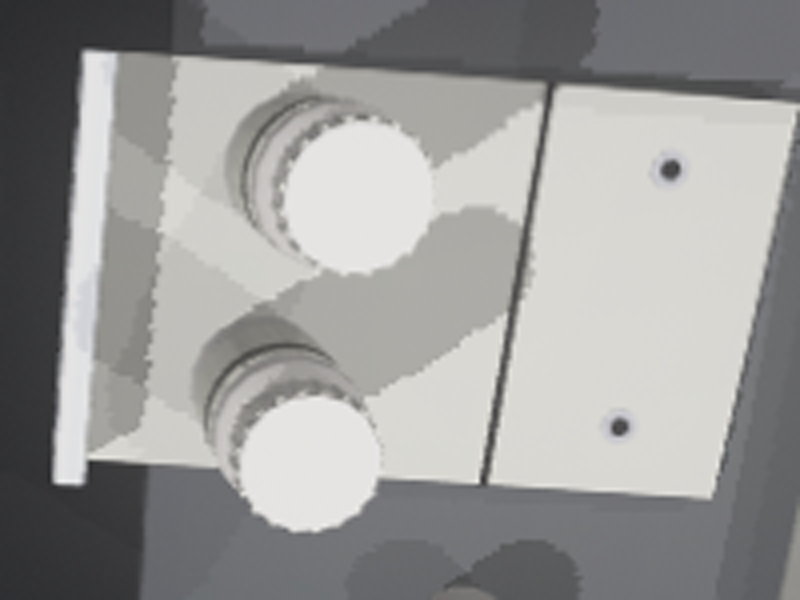

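The zoomed crop shows the cap tops at crop positions (358,196) and (310,463), and the scribed line from (550,85) to (485,484), which agrees with the fit. Next I'll get the cap centres by thresholding.

```bash
python3 - <<'E'
from h import *
f0,f1=[np.load(f"f{i}.npy",allow_pickle=True).item() for i in (0,1)]
for f,seeds in ((f0,[(361,48),(356,101)]),(f1,[(339,129),(327,196)])):
    g=cv2.cvtColor(f['image'],cv2.COLOR_BGR2GRAY)
    for x,y in seeds:
        v=np.median(g[y-4:y+5,x-4:x+5]); 
        for d in (2,5):
            m=(abs(g.astype(float)-v)<=d).astype(np.uint8); m=cv2.morphologyEx(m,cv2.MORPH_OPEN,np.ones((5,5),np.uint8))
            n,l=cv2.connectedComponents(m); c=(l==l[y,x]).astype(np.uint8)
            cnt=max(cv2.findContours(c,cv2.RETR_EXTERNAL,cv2.CHAIN_APPROX_NONE)[0],key=len)
            (a,b),r,_=cv2.fitEllipse(cnt)
            print((x,y),v,d,c.sum(),np.round([a,b,*r],1),np.round(pix2w(f,[(a,b)],.235)[0],4))
from scipy.spatial.transform import Rotation
for p in ([.64,-.02,.4],[.64,-.09,.22],[.665,.12,.18],[.58,-.06,.16],[.45,-.06,.16]):
    print(p,env.inverse_kinematics(p,[180,0,-90]))
E
```

```text
(361, 48) 238.0 2 1174 [362.   46.5  35.5  40.2] [0.6666 0.2755 0.235 ]
(361, 48) 238.0 5 1186 [362.1  46.5  35.7  40.4] [0.6666 0.2755 0.235 ]
(356, 101) 238.0 2 978 [355.7 100.9  34.   35. ] [0.6644 0.221  0.235 ]
(356, 101) 238.0 5 1000 [355.8 100.8  34.4  35.4] [0.6645 0.2211 0.235 ]
(339, 129) 228.0 2 1021 [339.5 129.2  34.2  36.2] [ 0.6495 -0.0189  0.235 ]
(339, 129) 228.0 5 1038 [339.5 129.1  34.3  36.6] [ 0.6494 -0.0189  0.235 ]
(327, 196) 228.0 2 865 [327.5 195.5  31.1  33.6] [ 0.6407 -0.0956  0.235 ]
(327, 196) 228.0 5 871 [327.4 195.5  31.2  33.7] [ 0.6406 -0.0957  0.235 ]
[0.64, -0.02, 0.4] [ 12.66190175  20.58264577  22.89545217   0.         -92.3128064
 -12.66190175]
[0.64, -0.09, 0.22] [  6.31038926  24.21969417   3.48784056   0.         -69.26814638
  -6.31038926]
[0.665, 0.12, 0.18] [ 23.90796884  28.617178     4.84477686   0.         -66.22759886
 -23.90796884]
[0.58, -0.06, 0.16] [  9.9995496   20.94542697 -10.76514648   0.         -58.28942655
  -9.9995496 ]
[0.45, -0.06, 0.16] [ 13.01480724   8.85047354 -27.88910925   0.         -53.26041721
 -13.01480724]
```

```bash
python3 - <<'E'
from h import *
O=[180,0,-91.5]
st=env.read_state
def pick(x,y,tx,ty):
    p=st()['position']
    env.move_straight([p[0],p[1],max(p[2],.28)],rate=.3) if p[2]<.28 else None
    env.goto([x,y,.28],O)
    env.move_straight([x,y,.187],rate=.12)
    env.gripper_to(0.0,15); s=st(); print('grip',s['opening'],s['finger_force'],s['position'],s['force'])
    if not .48<s['opening']<.62: raise SystemExit('bad grasp')
    env.move_straight([x,y,.26],rate=.12)
    env.move_straight([tx,ty,.26],rate=.2)
    env.move_straight([tx,ty,.180],rate=.12)
    print('touch',env.move_straight([tx,ty,.173],rate=.02,force_limit=3),st()['position'],st()['opening'])
    env.dwell(.2); env.gripper_to(.8); env.move_straight([tx,ty,.28],rate=.15); print(st()['clock'])
p=st()['position']
env.gripper_to(.85,15)
f1=np.load("f1.npy",allow_pickle=True).item()
L=pix2w(f1,[(339.5,129.2),(327.5,195.5)],.247); print(L)
pick(L[0,0],L[0,1],.6628,.163)
np.save('L.npy',L)
f=env.grab_frame("scene"); cv2.imwrite("pics/d.png",f['image'][140:260,140:420].repeat(2,0).repeat(2,1))
E
```

```text
[[ 0.64655754 -0.0175538   0.247     ]
 [ 0.63814351 -0.09187684  0.247     ]]
grip 0.5468703540574951 14.999830420129001 [ 0.64650934 -0.01757493  0.18726607] [-1.0603926   0.08446144  0.60767904]
touch True [0.66332918 0.16325394 0.17515764] 0.5463737873775614
14.8
```

View pics/d.png

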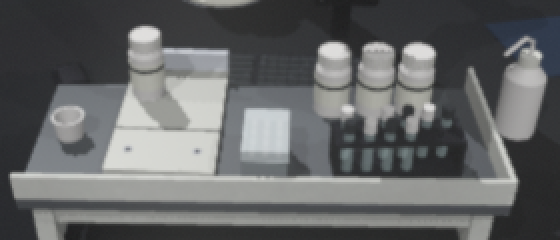

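The jar now stands third in the row at about (332,78) in the crop, upright and in line; the other jar is still on the board at (146,65). Next is the second jar.

```bash
python3 - <<'E'
from h import *
O=[180,0,-91.5]
st=env.read_state
L=np.load('L.npy'); x,y=L[1,:2]; tx,ty=.6613,.105
env.goto([x,y,.28],O); env.move_straight([x,y,.187],rate=.12)
env.gripper_to(0.0,15); s=st(); print('grip',s['opening'],s['position'])
if not .48<s['opening']<.62: raise SystemExit('bad grasp')
env.move_straight([x,y,.26],rate=.12); env.move_straight([tx,ty,.26],rate=.2); env.move_straight([tx,ty,.180],rate=.12)
print('touch',env.move_straight([tx,ty,.173],rate=.02,force_limit=3),st()['position'])
env.dwell(.2); env.gripper_to(.8); env.move_straight([tx,ty,.28],rate=.15)
env.goto([.56,.05,.45],[180,0,-90]); f=env.grab_frame("wrist"); np.save("f2.npy",f,allow_pickle=True); cv2.imwrite("pics/e.png",f['image'])
print(f['position'],st()['clock'])
E
```

```text
grip 0.5512854280599404 [ 0.63809245 -0.09197333  0.187397  ]
touch True [0.66190389 0.10520575 0.17536166]
[ 0.56064002 -0.03197446  0.60964619] 23.0
```

View pics/e.png

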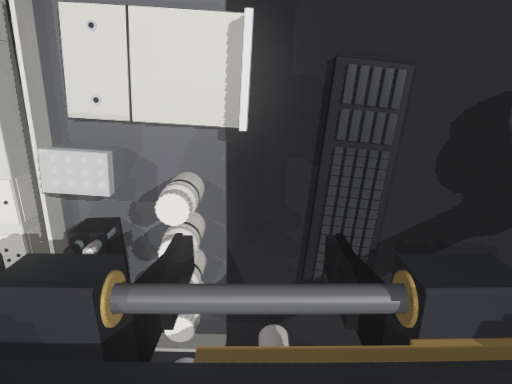

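The board is empty: its line runs from (128,7) to (130,121), the rail top from (248,10) to (243,128), and the shelf edge along u≈227. Four jars stand in a row, with the fourth cap at (173,207). I'll refit these lines, check the row, then grip the rail.

```bash
cat >> h.py <<'E'
def edge(f,a,b,z,sign,hw=6):
    """sub-pixel near-vertical edge (sign +-1) or dark line (0) between pixels a and b -> world x = k[1]+k[0]*y"""
    g=cv2.GaussianBlur(cv2.cvtColor(f['image'],cv2.COLOR_BGR2GRAY),(0,0),1).astype(float); P=[]
    for y in range(a[1],b[1]):
        xc=round(a[0]+(b[0]-a[0])*(y-a[1])/(b[1]-a[1])); xs=np.arange(xc-hw,xc+hw+1)
        v=-g[y,xs] if sign==0 else sign*(g[y,xs+1]-g[y,xs-1]); i=v.argmax()
        if 0<i<len(xs)-1:
            d=v[i-1]-2*v[i]+v[i+1]; P.append([xs[i]+(.5*(v[i-1]-v[i+1])/d if d else 0),y])
    W=pix2w(f,P,z); k=np.polyfit(W[:,1],W[:,0],1)
    for _ in range(4):
        r=np.abs(np.polyval(k,W[:,1])-W[:,0]); m=r<max(.0015,np.median(r)); k=np.polyfit(W[m,1],W[m,0],1)
    print('x=%.4f%+.4f*y'%(k[1],k[0]),m.sum(),len(m),'y',np.round(W[[0,-1],1],3)); return k
def cap(f,x,y,z):
    g=cv2.cvtColor(f['image'],cv2.COLOR_BGR2GRAY).astype(float); v=np.median(g[y-3:y+4,x-3:x+4])
    m=cv2.morphologyEx((abs(g-v)<=3).astype(np.uint8),cv2.MORPH_OPEN,np.ones((5,5),np.uint8))
    l=cv2.connectedComponents(m)[1]; c=(l==l[y,x]).astype(np.uint8)
    (a,b),r,_=cv2.fitEllipse(max(cv2.findContours(c,cv2.RETR_EXTERNAL,cv2.CHAIN_APPROX_NONE)[0],key=len))
    return np.round([a,b,*r],1),np.round(pix2w(f,[(a,b)],z)[0],4)
E
python3 - <<'E'
from h import *
f=np.load("f2.npy",allow_pickle=True).item()
print('line');edge(f,(128,10),(130,118),.152,0)
print('rail');edge(f,(245,14),(240,124),.182,1);edge(f,(253,14),(247,124),.182,-1)
print('shelf');edge(f,(226,135),(227,225),.14,-1)
print(cap(f,173,208,.235))
for t in ("board","riser"): 
    pass
# board side edges: columns where board ends (top/bottom in image)
for uv in [(247,10),(241,128),(128,7),(130,121)]: print(uv,pix2w(f,[uv],.182 if uv[0]>200 else .152)[0])
E
```

```text
line
x=0.7292+0.0657*y 108 108 y [-0.124  0.004]
rail
x=0.5834+0.0668*y 110 110 y [-0.113  0.01 ]
x=0.5733+0.0661*y 110 110 y [-0.113  0.01 ]
shelf
x=0.6048+0.0202*y 90 90 y [0.03  0.162]
(array([171.8, 209.3,  29.3,  32.1]), array([0.6619, 0.1042, 0.235 ]))
(247, 10) [ 0.57266871 -0.11753461  0.182     ]
(241, 128) [0.58148533 0.01571224 0.182     ]
(128, 7) [ 0.71865935 -0.12775761  0.152     ]
(130, 121) [0.73070515 0.0093582  0.152     ]
```

```bash
python3 - <<'E'
from h import *
st=env.read_state
p0=np.array([.5749,-.0515]); o0=[180,0,-93.8]
env.gripper_to(.5,40)
env.goto([*p0,.26],o0); 
fs=[env.grab_frame(n) for n in("scene","top")]; np.save("g0.npy",fs,allow_pickle=True)
env.move_straight([*p0,.19],rate=.12); print('hit',env.move_straight([*p0,.156],rate=.04,force_limit=5),st()['position'])
env.gripper_to(0,40); s=st(); print('grip',s['opening'],s['finger_force'],s['force'])
if not .06<s['opening']<.2: raise SystemExit('bad')
p1=[.4547,-.054,s['position'][2]]
print(env.move_straight(p1,[180,0,-91.45],rate=.05,force_limit=25)); s=st()
print(s['position'],s['tool_rot'],s['opening'],s['force'],s['finger_force'],s['clock'])
fs=[env.grab_frame(n) for n in("scene","top")]; np.save("g1.npy",fs,allow_pickle=True)
a,b=[cv2.resize(i,(640,400),interpolation=cv2.INTER_CUBIC) for i in (fs[0]['image'][150:250,140:300],fs[1]['image'][130:230,200:360])]
cv2.imwrite("pics/g.png",cv2.resize(np.vstack([a,b]),(480,600),interpolation=cv2.INTER_AREA))
E
```

```text
hit False [ 0.57513753 -0.05148937  0.15627732]
grip 0.10827030842109064 39.99993335455656 [ 0.78661101  0.88906283 -0.18736353]
False
[ 0.45466285 -0.05399839  0.15600678] [ 1.79981610e+02 -1.95579656e-03 -9.14517731e+01] 0.11592081549052204 [ 2.47797997 -0.025892   -2.3322411 ] 40.00060614198446 29.6917
```

View pics/g.png

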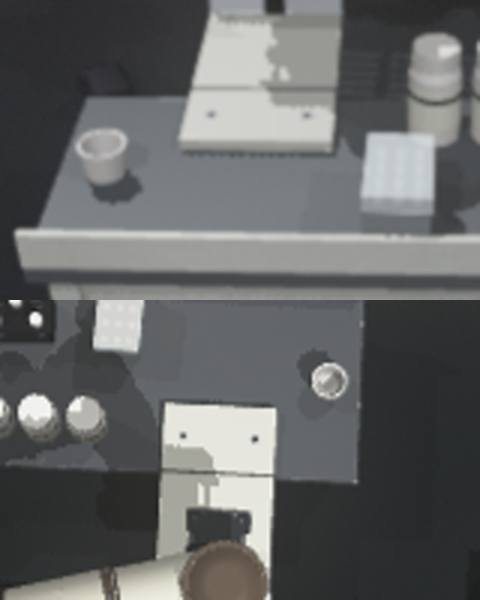

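The board is out and flat. In the top crop the line runs from (163,472) to (275,474), about level with the shelf's front edge at (155,468) on the left and (275,477) on the right. In the scene crop it runs along row ~88 of the crop. Now I'll measure it to sub-pixel accuracy.

```bash
cat >> h.py <<'E'
def hedge(f,a,b,z,sign,hw=3):
    g=cv2.GaussianBlur(cv2.cvtColor(f['image'],cv2.COLOR_BGR2GRAY),(0,0),.7).astype(float); P=[]
    for x in range(a[0],b[0]):
        yc=round(a[1]+(b[1]-a[1])*(x-a[0])/(b[0]-a[0])); ys=np.arange(yc-hw,yc+hw+1)
        v=-g[ys,x] if sign==0 else sign*(g[ys+1,x]-g[ys-1,x]); i=v.argmax()
        if 0<i<len(ys)-1:
            d=v[i-1]-2*v[i]+v[i+1]; P.append([x,ys[i]+(.5*(v[i-1]-v[i+1])/d if d else 0)])
    W=pix2w(f,P,z); k=np.polyfit(W[:,1],W[:,0],1)
    for _ in range(4):
        r=np.abs(np.polyval(k,W[:,1])-W[:,0]); m=r<=max(.001,1.5*np.median(r)); k=np.polyfit(W[m,1],W[m,0],1)
    print('x=%.4f%+.4f*y'%(k[1],k[0]),m.sum(),len(m),'y',np.round(W[[0,-1],1],3),'rms %.4f'%r[m].std(),'at y=-.058: %.4f'%np.polyval(k,-.058)); return W[m]
E
python3 - <<'E'
from h import *
s0,t0=np.load("g0.npy",allow_pickle=True); s1,t1=np.load("g1.npy",allow_pickle=True)
print('top line');hedge(t1,(256,187),(290,188),.152,0)
print('top edge L/R');A=hedge(t1,(205,185),(250,187),.14,-1);B=hedge(t1,(294,190),(316,190),.14,-1)
C=np.vstack([A,B]);k=np.polyfit(C[:,1],C[:,0],1);print(k,np.polyval(k,-.058))
print('top back end');hedge(t1,(257,164),(290,166),.152,1)
# scene: crop 160x100 at (140,150) shown x3
print('scene line');hedge(s1,(206,179),(250,179),.152,0)
print('scene back end');hedge(s1,(202,198),(248,199),.152,-1)
print('scene edge L');A=hedge(s1,(171,182),(203,182),.14,1)
np.save('t1edge.npy',C)
# start picture, same measures, against the wrist values (line x=.7254 at y=-.058)
print('before: top line, edge');hedge(t0,(256,156),(290,158),.152,0);hedge(t0,(205,185),(250,187),.14,-1)
E
```

```text
top line
x=0.6076+0.0244*y 34 34 y [ 0.004 -0.119] rms 0.0002 at y=-.058: 0.6062
top edge L/R
x=0.6055+0.0210*y 45 45 y [0.195 0.03 ] rms 0.0002 at y=-.058: 0.6043
x=0.6029+0.0131*y 22 22 y [-0.138 -0.217] rms 0.0002 at y=-.058: 0.6022
[0.02463022 0.60505567] 0.6036271213287174
top back end
x=0.6919+0.0246*y 33 33 y [ 0.002 -0.117] rms 0.0002 at y=-.058: 0.6905
scene line
x=0.6084+0.0270*y 40 44 y [-0.119  0.006] rms 0.0002 at y=-.058: 0.6069
scene back end
x=0.7031+0.1133*y 38 44 y [-0.12   0.003] rms 0.0016 at y=-.058: 0.6965
scene edge L
x=0.6002-0.0104*y 32 32 y [-0.223 -0.132] rms 0.0002 at y=-.058: 0.6008
before: top line, edge
x=0.7308+0.0682*y 11 11 y [ 0.007 -0.117] rms 0.0002 at y=-.058: 0.7268
x=0.6153-0.0842*y 8 14 y [0.187 0.068] rms 0.0005 at y=-.058: 0.6202
```

```bash
python3 - <<'E'
from h import *
st=env.read_state
p=st()['position']
env.move_straight([p[0]-.0023,p[1],p[2]],rate=.01); env.dwell(.5)
s=st(); print(s['position'],s['force'],s['finger_force'],s['clock'],np.abs(s['qvel']).max())
t=env.grab_frame("top"); hedge(t,(256,187),(290,188),.152,0)
C=np.load('t1edge.npy');k=np.polyfit(C[:,1],C[:,0],1);print('edge at y=-.058',np.polyval(k,-.058))
cv2.imwrite("pics/h.png",cv2.resize(t['image'][140:215,155:325],(800,353),interpolation=cv2.INTER_CUBIC))
E
```

```text
[ 0.45203197 -0.0540129   0.1559089 ] [ 0.93524213 -0.06519056 -2.41318308] 40.003012642264366 30.675 0.07801933321462565
x=0.6052+0.0266*y 32 34 y [ 0.004 -0.119] rms 0.0002 at y=-.058: 0.6037
edge at y=-.058 0.6036271213287174
```

View pics/h.png

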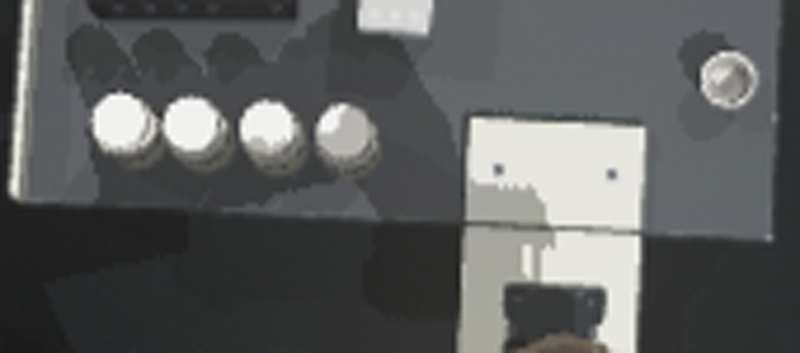

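The four jars stand upright in line, with caps at about (122,122), (193,125), (268,127) and (345,132), evenly spaced. The board's line at (468,223)–(643,233) runs on along the shelf's front edge, so I'm handing in.

```bash
python3 -c "
from workcell import env
print(env.close_job())"
```

```text
the job is handed in; nothing more can be done
None
```

I handed the job in at about 31 s. Both loose jars stand third and fourth in the row. The board is drawn out with its line within about 1 mm of the shelf's front edge by the top camera, square and flat, and still gripped at 40 N. No verdict was returned.

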